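# Set and start the chess clock

### The job

Get the chess game ready: slide the blue chess clock across the desk, without lifting it, to the edge of the board that faces it, so that it stands parallel to that edge and midway along it, with a gap of about 20 mm between clock and board. When it stands there, press the green key in its middle to switch it on, and then press the grey plunger at Black's end (the end where the row of black pieces is) to start White's time; never press White's plunger. Leave the pieces on the board untouched and do not shift the parts box, the screwdriver or the two spare queens.

Things in the scene. Friction and masses are not known exactly. Their poses are not given: they have to be found in the camera images.
- clock: Loose blue chess clock, a box 180 mm long (its x) by 100 mm (its y), top at 40 mm, on 4 mm rubber feet, about 0.4 kg: too wide to grip, slides with a few newtons when pushed on its upright sides (4 to 38 mm high). Origin: centre of its underside. Green key and two grey plungers on top, dark displays along its -y side. At the start its +y side looks roughly towards the board.
- board: Fixed chess board, 300 mm square, 18 mm high overall, on coloured feet. Origin: its centre, at desk level; x and y along its edges, z up. The edge facing the clock is the one at its own y = -150 mm; the clock's centre belongs at board x = 0, y = -220 mm, its long side along board x.
- black_row: Row of eight black pieces (up to 62 mm high above the board, 22 mm wide), fixed in the board along one end rank, 245 mm across, parallel to board y. Origin: middle of the row, on the board's top, at board x = +122 or -122 mm (either, changing from start to start).
- white_row: The same row of eight pieces in white, at the other end rank of the board.
- key_top (a point): Top centre of the green spring key (24 mm across) in the middle of the clock's top, 12 mm from the clock's centre towards its +y; 61 mm above the desk.
- plunger_a_top (a point): Top centre of the grey spring plunger (32 mm across) at the clock's own +x end (62 mm from the middle, 12 mm towards +y), 62 mm above the desk.
- plunger_b_top (a point): The same plunger at the clock's own -x end.
- key (a joint): Travel of the green key, m: 0 up, 0.005 fully down (4 N); springs back. Counts as pressed beyond 0.0035.
- plunger_a (a joint): Travel of the plunger at the clock's +x end, m: 0 up, 0.006 fully down (4 N); springs back. Counts as pressed beyond 0.004.
- plunger_b (a joint): The same for the plunger at the clock's -x end.
- parts_box: Loose clear plastic parts box, 110 x 80 x 30 mm, to the right of the clock; bystander. Origin: centre of its underside.
- screwdriver: Loose screwdriver 150 mm long, lying on the desk to the right, beyond the parts box; bystander.
- spare_black: Loose spare black queen, 26 mm wide, 63 mm high, standing on the desk beyond the clock on the right; bystander. Origin: centre of its foot.
- spare_white: Loose spare white queen, the same size; bystander.
There are look-alikes about, which are no part of the job. Of the things that look like the clock, the larger one is meant.

How it is judged:
On the way, in this order (a step that is already met when the one before it is completed fails the run):
1. the clock stands in its place beside the board, let go and at rest, no button pressed (y of clock in the frame of board between -0.23 and -0.21 m and x of clock in the frame of board between -0.012 and 0.012 m and angle between the x axis of clock and the x axis of board, either way round below 0.08 rad and angle between clock's own z axis and vertical below 0.05 rad and height (world z) of clock below 0.006 m and linear speed of clock below 0.01 m/s and contact force between the fingers and clock below 0.3 N and value of joint each of key, plunger_a, plunger_b below 0.002 m), for 0.2 s.
2. the green key is pressed, with both plungers up (value of joint key above 0.0035 m and value of joint each of plunger_a, plunger_b below 0.002 m), for 0.05 s.
3. the plunger at Black's end is pressed, with the green key up (value of joint key below 0.002 m and ((x of black_row in the frame of clock above 0 m and value of joint plunger_a above 0.004 m) or (x of black_row in the frame of clock below 0 m and value of joint plunger_b above 0.004 m))), for 0.05 s.
At the end, for the whole second after the job is handed in: The clock stands on its feet, at rest, beside the board edge that faced it: gap 20 mm (10 to 30 mm, measured at its centre), its centre within 12 mm of the middle of that edge, parallel to it within 0.08 rad, and all its buttons are up again (y of clock in the frame of board between -0.23 and -0.21 m and x of clock in the frame of board between -0.012 and 0.012 m and angle between the x axis of clock and the x axis of board, either way round below 0.08 rad and angle between clock's own z axis and vertical below 0.05 rad and height (world z) of clock below 0.006 m and linear speed of clock below 0.01 m/s and value of joint each of key, plunger_a, plunger_b below 0.002 m); the robot touches nothing.
It fails at once if White's plunger is pressed ((x of black_row in the frame of clock above 0 m and value of joint plunger_b above 0.003 m) or (x of black_row in the frame of clock below 0 m and value of joint plunger_a above 0.003 m)).
It fails at once if the clock is lifted or tipped (height (world z) of clock above 0.02 m or angle between clock's own z axis and vertical above 0.25 rad).
It fails at once if the pieces on the board are touched (contact force between any of black_row, white_row and anything else above 1 N).
It fails at once if the parts box, the screwdriver or a spare queen is shifted (20 mm) or knocked over (distance of any of parts_box, screwdriver, spare_black, spare_white from where it was at the start of the episode above 0.02 m or angle between any of parts_box, spare_black, spare_white's own z axis and vertical above 0.5 rad).
It also fails if it takes over 72 s, if anything falls off the work surface, if the arm or the gripper's body presses on something with over 40 N, if the wrist force passes 120 N, or if a joint passes its speed limit or range.

### The arm

A 6-joint arm with a two-finger parallel gripper is mounted at the origin on the work surface. World frame = base frame: x ahead of the robot, y to its left, z up, the work surface at z = 0. Lengths are in m, angles in rad, forces in N, time in s.
With the tool pointing down it reaches from about 0.275 to 0.85 m from the base axis. Payload 19 kg.
Tool frame: the origin (TCP) lies at the centre of the arm's flange, where the gripper is bolted on; the fingertips stand robot.tip_extent ahead of it and the grasp point (between the pads) lies 155 mm ahead of it (robot.tip_extent is the distance from the TCP to the fingertips, in m); z points along the fingers, y is the line along which they close (so a half turn about z gives the same grasp; the last joint's range is limited). The gripper opens to 85 mm and grips with 20 to 120 N. Pads are 22 mm wide; open, the fingers measure 114 mm over their backs; the gripper's body (76 mm by 85 mm) begins 54 mm behind the grasp point. The pads swing forward as they close: fully open they stand 13 mm farther back than shut.
Start: joints at [1.109, 0.15, 1.437, -0, 1.554, -0.134], TCP at [0.185, 0.544, 0.405] pointing down, gripper open.
Joint ranges: [-2.8, 2.8], [-0.68, 2.1], [0.12, 2.68], [-1.39, 4.53], [0.16, 2.79], [-2.81, 2.81]. Speed limits (rad/s): [1.89, 1.89, 2.22, 3.01, 3.01, 3.01].

### API

Orientations are given as a rotation vector (axis times angle).
In Python, from rig import get_obs, optics, robot gives the robot as it stands. The module is installed in compiled form; this text tells all that it offers.
- The arm moves only by the tool servo_tool, never from a script. Its argument "commands" is a list of rows, each a list of 3 entries, a list of its own where there are three numbers: the shift along the tool's x, y, z in units of 50 mm (1.0 is 50 mm), then the turn, a rotation vector about the tool's x, y, z in units of 8 degrees (1.0 is 8 degrees), then the closure, from 0 (fully open) to 1 (shut). In form: [[[tx, ty, tz], [ax, ay, az], claw], ...]. A call has 1 to 12 rows; each row is the pose to reach, as a shift and turn from the pose commanded when the call began, along the tool's axes at that moment; what a row does not reach only later rows make up. A row lasts 1/10 s, in which the tool goes at most 50 mm and 8.59 degrees, less where a joint would pass 70% of its speed; a pose out of reach is approached as far as the arm can. A call with a gripper value outside its range is refused whole. The fingers move at their own pace and stop on an object; the grip force is fixed at half the most. Time passes only in rows, so rows that repeat a pose let the fingers close. It gives the time, the measured TCP pose, the force, the opening and the grip force at its end, in the units of the state.
- get_obs(): the state, without advancing time (a new reading comes with each control period).
- optics.snapshot(name): name is "scene" or "top" or "wrist"; returns a dict with "frame" (400x640x3 uint8, red, green, blue), "intrinsics" (3x3 intrinsics, pixels), "world_to_cam" (4x4, takes a point from world to camera coordinates). Camera axes: x right, y down, z forward; pixel columns grow to the right and rows downward; lengths in m; the calibration is good to about 2 mm. The wrist camera is an equidistant fisheye: a pixel r from the principal point sees the ray r / f radians off the axis. A picture is of the moment at which its call begins. There is no depth.
- robot.job_done(): hands the job in; it is judged then, once.
The state is a dict: "clock": time; "joint_positions": joint angles; "joint_vel": joint speeds; "joint_efforts": joint torques, N m; "position": TCP position; "orientation": TCP orientation; "wrist_force": force on the tool from outside, world axes, zero at the start; "ft_torque": the same for the moment, N m; "grip_width": finger opening in m; "grasp_force": force on a finger pad.
Only numpy, scipy, OpenCV 4.12 (cv2) and the standard library are available. Lean on these libraries where they do the work, as an engineer would, in place of code of your own. Each camera call takes 0.05 s, during which the arm holds its last target. There are 200 camera calls.

## Working session

There is one attempt and no reset: what is moved stays moved. The work goes in short steps, Python scripts to look and compute and a tool call to move; the robot and the scene stay as the last step left them, time stands still between calls to the robot, and variables do not carry over. Pictures are saved under pics/ and viewed, at most 10 in all, crops included, and the job is handed in when it is done.

Besides the shell and the picture viewer there is one more tool, called after "Emit:" as name(argument=value, ...) on one line, values as JSON. servo_tool: Moves the arm, as the interface text tells. Its arguments: {"type":"object","properties":{"commands":{"type":"array"}},"required":["commands"]}

```bash
mkdir -p pics; python3 - <<'E'
from rig import get_obs, optics, robot
import cv2,pickle,numpy as np
print(get_obs(), robot.tip_extent)
for n in("scene","top"):
    s=optics.snapshot(n); pickle.dump(s,open(n+".pkl","wb")); cv2.imwrite(f"pics/{n}0.png",s["frame"][:,:,::-1]); print(s["intrinsics"].round(1).tolist(),np.round(s["world_to_cam"],3).tolist())
E
```

```text
{'clock': 0.0, 'joint_positions': array([ 1.10898432e+00,  1.50990380e-01,  1.43802929e+00, -7.34141192e-07,
        1.55382580e+00, -1.34050664e-01]), 'joint_vel': array([-1.72209231e-04, -8.95686242e-04, -7.94559150e-04,  3.03167185e-04,
       -4.96107491e-05,  1.46339555e-06]), 'joint_efforts': array([ 4.20398370e-03, -7.13037372e+01, -5.70867598e+01,  1.72690861e-04,
        8.88350158e-03, -4.40241115e-05]), 'position': array([0.18513496, 0.5443382 , 0.40407371]), 'orientation': array([-5.12484888e-01, -3.09913761e+00,  1.88135558e-03]), 'wrist_force': array([ 0.43442837,  0.75366071, -0.20073264]), 'ft_torque': array([ 0.01777975,  0.05222354, -0.01507373]), 'grasp_force': 0.0, 'grip_width': 0.08517825640922755} 0.1734
[[403.6, 0.0, 318.7], [0.0, 403.6, 207.8], [0.0, 0.0, 1.0]] [[0.532, 0.847, 0.016, -0.261], [0.697, -0.427, -0.575, -0.383], [-0.48, 0.317, -0.818, 1.467], [0.0, 0.0, 0.0, 1.0]]
[[379.4, 0.0, 328.8], [0.0, 379.4, 203.3], [0.0, 0.0, 1.0]] [[0.017, -1.0, -0.024, -0.049], [-0.988, -0.013, -0.151, 0.583], [0.15, 0.026, -0.988, 0.908], [0.0, 0.0, 0.0, 1.0]]
```

View pics/scene0.png

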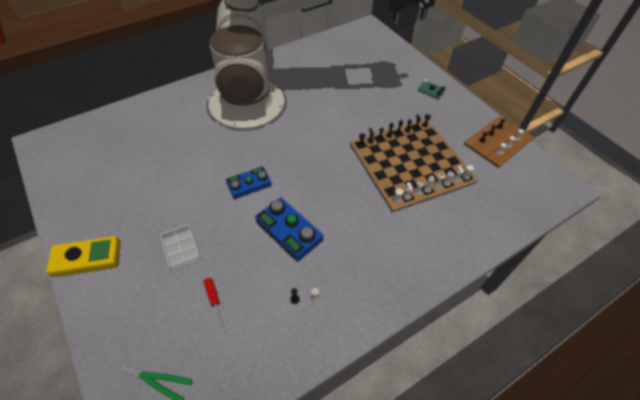

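View pics/top0.png

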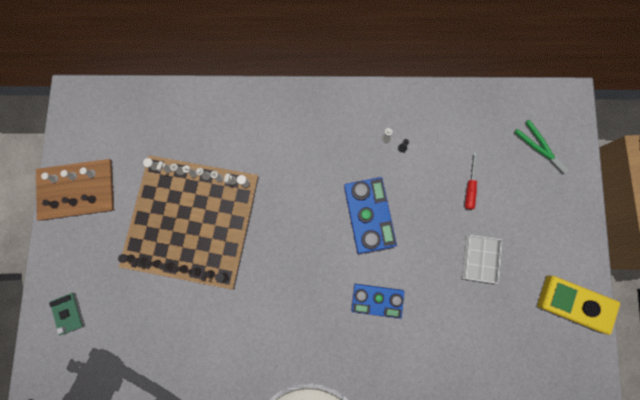

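The scene shows these objects in the top view:
- **Clock look-alikes:** large blue clock at (370,215), small blue clock at (378,301), yellow meter at (580,304). I choose the larger, at (370,215).
- **Board look-alikes:** large board at (188,222), small board at (75,190). I choose the large one.
- **Rows:** the black row is at the bottom (robot-side) end, the white row at the top.

Next I check this in a close crop.

```bash
python3 - <<'E'
import cv2,pickle
f=pickle.load(open("top.pkl","rb"))["frame"][:,:,::-1]
c=f[145:295,110:410]
cv2.imwrite("pics/crop.png",cv2.resize(c[:, :],None,fx=2.66,fy=2.66,interpolation=cv2.INTER_CUBIC))
c=f[170:330,335:415]
cv2.imwrite("pics/crop2.png",cv2.resize(f[170:265,330:425],None,fx=6,fy=6,interpolation=cv2.INTER_CUBIC))
E
```

```text
(no output)
```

View pics/crop.png

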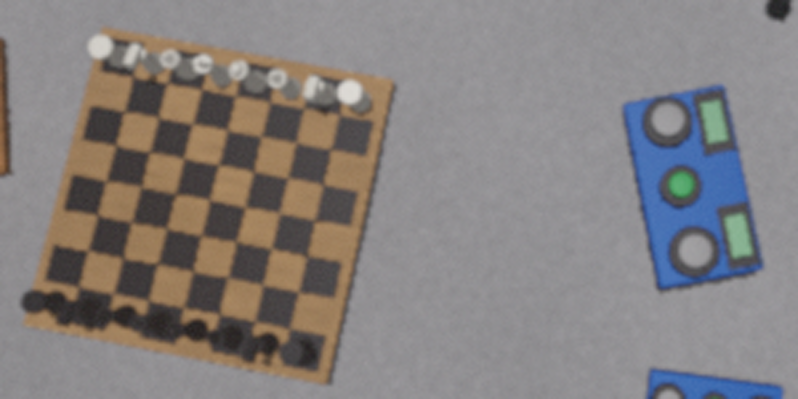

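View pics/crop2.png

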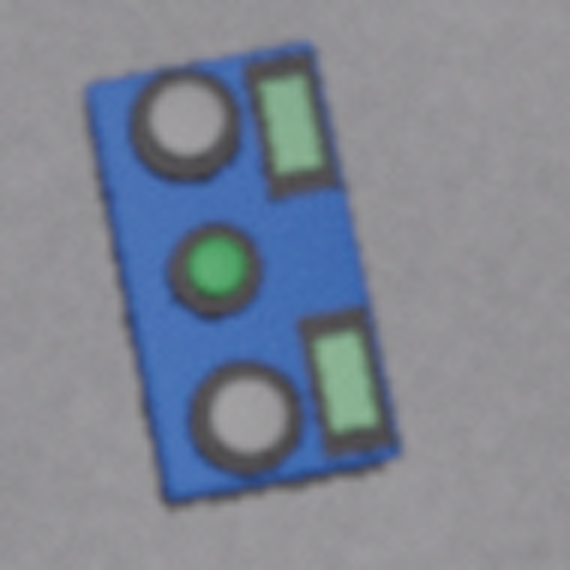

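The crop confirms the large clock. Its top corners in crop2 are (87,85), (312,43), (400,458), (168,503), with displays on the right (-y side). Board corners in the crop are (100,28), (395,80), (330,383), (25,325), and black is at the bottom. Now I compute poses.

```bash
cat > h.py <<'E'
import numpy as np
from rig import get_obs, optics, robot
def proj(s,P):
    K=np.array(s["intrinsics"]);T=np.array(s["world_to_cam"]);c=T[:3,:3]@np.array(P,float)+T[:3,3];p=K@c;return p[:2]/p[2]
def unproj(s,uv,z):
    K=np.array(s["intrinsics"]);T=np.array(s["world_to_cam"]);R=T[:3,:3];o=-R.T@T[:3,3]
    d=R.T@np.linalg.solve(K,[uv[0],uv[1],1]);return o+d*(z-o[2])/d[2]
def rect(s,px,z):
    "corners in cyclic order; returns points, centre"
    P=np.array([unproj(s,p,z)[:2] for p in px]);return P,P.mean(0)
E
python3 - <<'E'
import pickle
from h import *
from scipy.spatial.transform import Rotation as R
s=pickle.load(open("top.pkl","rb"))
b=[(110+x/2.66,145+y/2.66) for x,y in[(100,28),(395,80),(330,383),(25,325)]]
k=[(330+x/6,170+y/6) for x,y in[(87,85),(312,43),(400,458),(168,503)]]
for px,z in((b,.018),(k,.04)):
    P,c=rect(s,px,z);e=np.roll(P,-1,0)-P
    print(P.round(3).tolist(),c.round(4),np.linalg.norm(e,axis=1).round(3),np.degrees(np.arctan2(e[:,1],e[:,0])).round(1))
for x,y in[(185,118),(216,264),(247,415)]: print(unproj(s,(330+x/6,170+y/6),.061).round(4))
for n,p,z in[("white",(388,136),.0),("black",(403,149),0),("box",(467,236),.03),("box",(501,238),.03),("box",(464,279),.03),("small",(352,285),.03),("small",(405,289),.03)]: print(n,unproj(s,p,z).round(3))
o=get_obs();print(R.from_rotvec(o["orientation"]).as_matrix().round(3).tolist())
E
```

```text
[[0.709, 0.444], [0.659, 0.145], [0.367, 0.194], [0.416, 0.49]] [0.5378 0.3182] [0.303 0.296 0.3   0.297] [-99.5 170.6  80.7  -9. ]
[[0.633, -0.08], [0.653, -0.174], [0.479, -0.21], [0.459, -0.115]] [ 0.5559 -0.1445] [0.097 0.177 0.097 0.178] [ -78.5 -168.5  101.8   11.4]
[ 0.6157 -0.1196  0.061 ]
[ 0.5553 -0.1325  0.061 ]
[ 0.4942 -0.1451  0.061 ]
white [ 0.775 -0.195  0.   ]
black [ 0.739 -0.235  0.   ]
box [ 0.508 -0.386  0.03 ]
box [ 0.504 -0.469  0.03 ]
box [ 0.402 -0.374  0.03 ]
small [ 0.383 -0.101  0.03 ]
small [ 0.376 -0.23   0.03 ]
[[-0.947, 0.322, -0.0], [0.322, 0.947, -0.001], [0.0, -0.001, -1.0]]
```

```bash
cat >> h.py <<'E'
from scipy.spatial.transform import Rotation as R
def go(x,y,z,yaw):
    "units of shift and turn to TCP x,y,z, tool down with tool y at yaw deg"
    o=get_obs();M=R.from_rotvec(o["orientation"]);a=np.radians(yaw)
    Y=np.array([np.cos(a),np.sin(a),0]);Z=np.array([0,0,-1.]);D=R.from_matrix(np.c_[np.cross(Y,Z),Y,Z])
    t=M.inv().apply(np.array([x,y,z])-o["position"])/.05;r=np.degrees((M.inv()*D).as_rotvec())/8
    print("t=",o["clock"],"shift",t.round(3).tolist(),"turn",r.round(3).tolist())
E
python3 -c "
from h import *
go(.574,-.24,.40,11.5)"
```

```text
t= 0.1 shift [-12.414, -12.348, 0.095] turn [-0.007, 0.003, 7.465]
```

Emit:
servo_tool(commands=[[[-12.4,-12.35,0.1],[0,0,7.47],0],[[-12.4,-12.35,0.1],[0,0,7.47],0],[[-12.4,-12.35,0.1],[0,0,7.47],0],[[-12.4,-12.35,0.1],[0,0,7.47],0],[[-12.4,-12.35,0.1],[0,0,7.47],0],[[-12.4,-12.35,0.1],[0,0,7.47],0],[[-12.4,-12.35,0.1],[0,0,7.47],0],[[-12.4,-12.35,0.1],[0,0,7.47],0],[[-12.4,-12.35,0.1],[0,0,7.47],0],[[-12.4,-12.35,0.1],[0,0,7.47],0],[[-12.4,-12.35,0.1],[0,0,7.47],0],[[-12.4,-12.35,0.1],[0,0,7.47],0]])

```text
clock: 1.3
position: [0.4516, 0.0045, 0.4013]
orientation: [1.989, 2.432, 0.0]
wrist_force: [1.6, 0.8, 0.3]
grip_width: 0.0854
grasp_force: 0.0
```

```bash
python3 -c "
from h import *
go(.574,-.24,.40,11.5)"
```

```text
t= 1.3 shift [-5.278, 1.43, 0.026] turn [0.001, 0.0, -0.008]
```

Emit:
servo_tool(commands=[[[-5.3,1.43,0],[0,0,0],0],[[-5.3,1.43,0],[0,0,0],0],[[-5.3,1.43,0],[0,0,0],0],[[-5.3,1.43,0],[0,0,0],0],[[-5.3,1.43,0],[0,0,0],0],[[-5.3,1.43,0],[0,0,0],0],[[-5.3,1.43,0],[0,0,0],0],[[-5.3,1.43,1.0],[0,0,0],0],[[-5.3,1.43,2.0],[0,0,0],0],[[-5.3,1.43,3.0],[0,0,0],0],[[-5.3,1.43,3.0],[0,0,0],0],[[-5.3,1.43,3.0],[0,0,0],0]])

```text
clock: 2.5
position: [0.5742, -0.2386, 0.2525]
orientation: [-1.988, -2.432, 0.0]
wrist_force: [0.9, -0.3, 1.5]
grip_width: 0.0853
grasp_force: 0.0
```

```bash
python3 -c "
from h import *
go(.574,-.24,.186,11.5)
import cv2
s=optics.snapshot('top'); print(proj(s,[.556,-.1445,.04]))
cv2.imwrite('pics/t1.png',cv2.resize(s['frame'][120:300,300:520,::-1],None,fx=3,fy=3,interpolation=cv2.INTER_CUBIC))"
```

```text
t= 2.5 shift [-0.028, -0.008, 1.33] turn [-0.003, -0.002, -0.002]
[370.20267403 214.82825167]
```

View pics/t1.png

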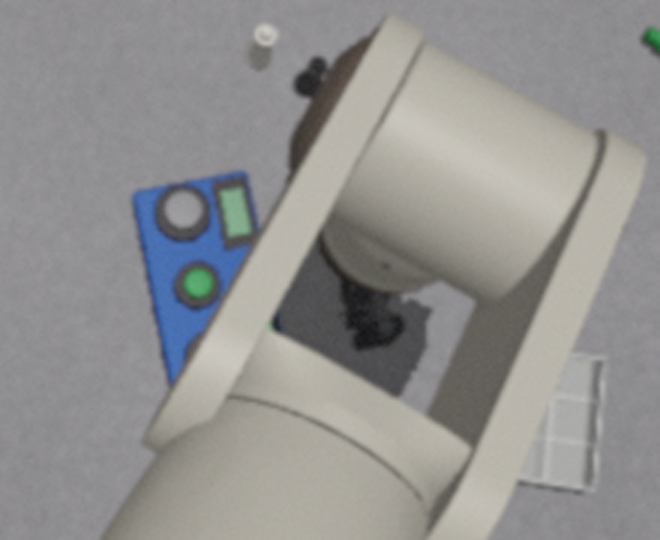

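Emit:
servo_tool(commands=[[[0,0,0.7],[0,0,0],0],[[0,0,1.3],[0,0,0],0],[[0.2,0,1.3],[0,0,0],0],[[0.4,0,1.3],[0,0,0],0],[[0.55,0,1.3],[0,0,0],0],[[0.65,0,1.3],[0,0,0],0],[[0.78,-0.01,1.3],[0,0,0],0],[[0.92,-0.03,1.3],[0,0,0],0],[[1.08,-0.05,1.3],[0,0,0],0],[[1.24,-0.07,1.3],[0,0,0],0],[[1.4,-0.08,1.3],[0,0,0],0],[[1.56,-0.1,1.3],[0,0,0],0]])

```text
clock: 3.75
position: [0.5542, -0.1638, 0.1881]
orientation: [1.986, 2.428, 0.0]
wrist_force: [2.6, -7.1, 6.5]
grip_width: 0.0853
grasp_force: 4.4
```

Emit:
servo_tool(commands=[[[0.15,-0.02,0],[0,0,0],0],[[0.3,-0.03,0],[0,0,0],0],[[0.45,-0.05,0],[0,0,0],0],[[0.6,-0.07,0],[0,0,0],0],[[0.75,-0.09,0],[0,0,0],0],[[0.9,-0.1,0],[0,0,0],0],[[1.05,-0.12,0],[0,0,0],0],[[1.2,-0.14,0],[0,0,0],0],[[1.35,-0.16,0],[0,0,0],0],[[1.5,-0.18,0],[0,0,0],0],[[1.62,-0.19,0],[0,0,0],0],[[1.7,-0.2,0],[0,0,0],0]])

```text
clock: 4.95
position: [0.5275, -0.0823, 0.188]
orientation: [1.986, 2.429, 0.001]
wrist_force: [3.7, -8.8, 6.8]
grip_width: 0.0856
grasp_force: 4.5
```

Emit:
servo_tool(commands=[[[0.09,-0.02,0],[0,0,0.11],0],[[0.19,-0.03,0],[0,0,0.22],0],[[0.28,-0.05,0],[0,0,0.33],0],[[0.38,-0.07,0],[0,0,0.44],0],[[0.47,-0.08,0],[0,0,0.55],0],[[0.57,-0.1,0],[0,0,0.66],0],[[0.67,-0.11,0],[0,0,0.77],0],[[0.76,-0.13,0],[0,0,0.88],0],[[0.86,-0.14,0],[0,0,0.99],0],[[0.96,-0.15,0],[0,0,1.1],0],[[1.05,-0.16,0],[0,0,1.2],0],[[1.15,-0.17,0],[0,0,1.31],0]])

```text
clock: 6.15
position: [0.5077, -0.0279, 0.1879]
orientation: [2.2, 2.237, 0.001]
wrist_force: [1.7, -10.6, 8.3]
grip_width: 0.0857
grasp_force: 5.2
```

```bash
python3 -c "
from h import *
a=np.radians(11.5);o=np.array([.5559,-.1445])
for u in (.6,.7,.8,.9,1):
    th=np.radians(-21*u);L=np.array([-.015+.011*u*u+.0615*np.sin(th),.13+.113*u-.0615*np.cos(th)])
    W=o+np.array([[np.cos(a),-np.sin(a)],[np.sin(a),np.cos(a)]])@L
    go(*W,.188,11.5-21*u)"
```

```text
t= 6.15 shift [0.272, -0.061, -0.003] turn [0.023, 0.016, 0.256]
t= 6.15 shift [0.501, -0.119, -0.004] turn [0.023, 0.016, 0.518]
t= 6.15 shift [0.734, -0.173, -0.004] turn [0.023, 0.016, 0.781]
t= 6.15 shift [0.968, -0.222, -0.005] turn [0.024, 0.015, 1.043]
t= 6.15 shift [1.206, -0.267, -0.006] turn [0.024, 0.015, 1.306]
```

Emit:
servo_tool(commands=[[[0.12,-0.03,0],[0,0,0.12],0],[[0.23,-0.06,0],[0,0,0.24],0],[[0.34,-0.08,0],[0,0,0.36],0],[[0.45,-0.11,0],[0,0,0.48],0],[[0.56,-0.13,0],[0,0,0.6],0],[[0.67,-0.16,0],[0,0,0.72],0],[[0.78,-0.18,0],[0,0,0.84],0],[[0.89,-0.2,0],[0,0,0.96],0],[[1.0,-0.23,0],[0,0,1.08],0],[[1.08,-0.25,0],[0,0,1.18],0],[[1.15,-0.26,0],[0,0,1.27],0],[[1.18,-0.27,0],[0,0,1.31],0]])

```text
clock: 7.35
position: [0.4931, 0.0311, 0.1877]
orientation: [2.396, 2.028, 0.001]
wrist_force: [1.2, -9.1, 6.7]
grip_width: 0.0855
grasp_force: 4.5
```

Emit:
servo_tool(commands=[[[-0.3,0,0],[0,0,0],0],[[-0.7,0,-0.1],[0,0,0],0],[[-1.2,0,-1],[0,0,0],0],[[-2.2,0,-2],[0,0,0],0],[[-3.2,0,-3],[0,0,0],0],[[-4.2,0,-3.5],[0,0,0],0],[[-5.0,0,-3.5],[0,0,0],0],[[-5.0,0,-3.5],[0,0,0],0]])

```text
clock: 8.15
position: [0.4505, -0.2173, 0.3637]
orientation: [2.396, 2.027, 0.001]
wrist_force: [1.3, 0.5, -0.2]
grip_width: 0.0854
grasp_force: 0.0
```

```bash
python3 -c "
from h import *
import cv2,pickle
print(get_obs()['position'])
s=optics.snapshot('top'); pickle.dump(s,open('t2.pkl','wb'))
cv2.imwrite('pics/t2.png',cv2.resize(s['frame'][150:290,170:360,::-1],None,fx=4,fy=4,interpolation=cv2.INTER_CUBIC))"
```

```text
[ 0.45051911 -0.21731717  0.36372321]
```

View pics/t2.png

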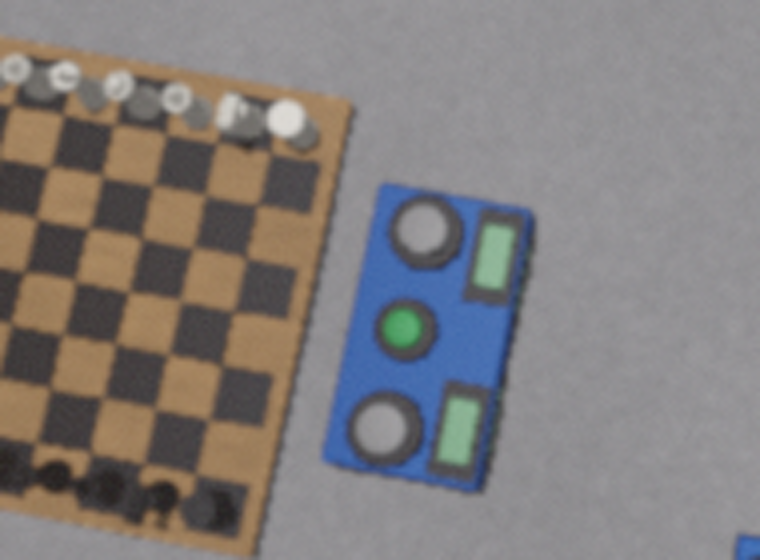

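The clock sits near its place, with top corners at (381,184), (533,210), (482,492), (325,462). The facing board edge runs from (353,103) to (257,555).

```bash
python3 -c "
from h import *
import pickle
s=pickle.load(open('t2.pkl','rb'));q=lambda p:(170+p[0]/4,150+p[1]/4)
P,c=rect(s,[q(p) for p in[(381,184),(533,210),(482,492),(325,462)]],.04)
E=np.array([unproj(s,q(p),.018)[:2] for p in[(257,555),(353,103)]])
bx=E[1]-E[0];print(np.linalg.norm(bx));bx/=np.linalg.norm(bx);by=np.array([-bx[1],bx[0]]);m=E.mean(0)
print('board ang',np.degrees(np.arctan2(bx[1],bx[0])),'mid',m)
e=np.roll(P,-1,0)-P;print(c,np.linalg.norm(e,axis=1),np.degrees(np.arctan2(e[:,1],e[:,0])))
print('rel x,y',(c-m)@bx,(c-m)@by-.15)
for p in[(423,230),(404,328),(381,428)]: 
  k=unproj(s,q(p),.061)[:2];print(k,(k-m)@bx,(k-m)@by-.15)
k=unproj(s,q((404,328)),.061)[:2]
"
```

```text
0.2938424841087322
board ang -9.274100018781628 mid [0.51257151 0.16952464]
[0.50522745 0.08587285] [0.09813968 0.17741346 0.09903553 0.17643707] [-99.02582924 171.37219179  80.41157331  -8.91497339]
rel x,y 0.006233067805405998 -0.23374189596540074
[0.5683761  0.08949689] 0.06797223848952784 -0.2199883369190045
[0.50784401 0.09883911] 0.006725809974599027 -0.22052344975368499
[0.44721228 0.11038354] -0.05497385187829 -0.21890118605474265
```

```bash
python3 -c "
from h import *
go(.4898,.0114,.188,-9.4)"
```

```text
t= 8.2 shift [4.713, -0.008, 3.517] turn [0.024, 0.026, -0.029]
```

Emit:
servo_tool(commands=[[[1,0,0.5],[0,0,0],0],[[2,0,1],[0,0,0],0],[[3,0,1.5],[0,0,0],0],[[3.8,0,2.2],[0,0,0],0],[[4.3,0,3.0],[0,0,0],0],[[4.5,0,3.5],[0,0,0],0],[[4.7,0,3.5],[0,0,0],0],[[4.7,0,3.5],[0,0,0],0]])

```text
clock: 9.0
position: [0.4905, 0.0173, 0.1874]
orientation: [-2.396, -2.032, 0.0]
wrist_force: [0.3, -0.5, 0.8]
grip_width: 0.0853
grasp_force: 0.0
```

Emit:
servo_tool(commands=[[[0.15,0,0],[0,0,-0.03],0],[[0.3,0,0],[0,0,-0.03],0],[[0.38,0,0],[0,0,-0.03],0],[[0.44,-0.03,0],[0,0,-0.03],0],[[0.5,-0.06,0],[0,0,-0.03],0],[[0.55,-0.09,0],[0,0,-0.03],0],[[0.6,-0.12,0],[0,0,-0.03],0],[[0.65,-0.15,0],[0,0,-0.03],0],[[0.67,-0.16,0],[0,0,-0.03],0],[[0.67,-0.16,0],[0,0,-0.03],0]])

```text
clock: 10.0
position: [0.4885, 0.0504, 0.1877]
orientation: [2.392, 2.032, 0.003]
wrist_force: [0.1, -3.5, 3.3]
grip_width: 0.0854
grasp_force: 1.9
```

Emit:
servo_tool(commands=[[[-0.3,0,0],[0,0,0],0],[[-0.7,0,-0.1],[0,0,0],0.2],[[-1.2,0,-1],[0,0,0],0.4],[[-2.2,0,-2],[0,0,0],0.4],[[-3.2,0,-3],[0,0,0],0.4],[[-4.2,0,-3.5],[0,0,0],0.4],[[-5.0,0,-3.5],[0,0,0],0.4],[[-5.0,0,-3.5],[0,0,0],0.4]])

```text
clock: 10.8
position: [0.4467, -0.1983, 0.364]
orientation: [2.392, 2.031, 0.001]
wrist_force: [-0.1, -0.2, -0.4]
grip_width: 0.051
grasp_force: 0.0
```

```bash
python3 -c "
from h import *
import cv2,pickle
print(get_obs()['position'])
s=optics.snapshot('top'); pickle.dump(s,open('t3.pkl','wb'))
cv2.imwrite('pics/t3.png',cv2.resize(s['frame'][150:290,170:360,::-1],None,fx=4,fy=4,interpolation=cv2.INTER_CUBIC))"
```

```text
[ 0.44667566 -0.19826547  0.36395084]
```

View pics/t3.png

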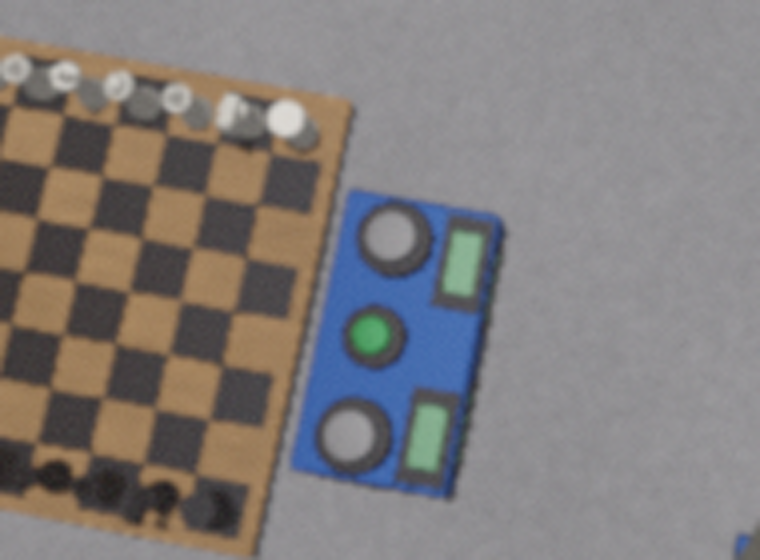

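Clock top corners are now (350,189), (502,215), (449,497), (293,468), with the key at (371,336) and plungers at (390,234) and (350,435). It moved farther than planned, so I measure again.

```bash
cat > m.py <<'E'
from h import *
import pickle,sys
q=lambda p:(170+p[0]/4,150+p[1]/4)
def meas(f,corn,btn):
    s=pickle.load(open(f,'rb'))
    P,c=rect(s,[q(p) for p in corn],.04)
    bx=np.array([np.cos(np.radians(-9.4)),np.sin(np.radians(-9.4))]);by=np.array([-bx[1],bx[0]])
    E=np.array([unproj(s,q(p),.018)[:2] for p in[(257,555),(353,103)]]);m=(E.mean(0)+[.513,.1695])/2
    B=m+.15*by
    e=np.roll(P,-1,0)-P;print('ang',np.degrees(np.arctan2(e[3,1],e[3,0])).round(2),'c',c,'rel',(c-B)@bx,(c-B)@by)
    for p in btn:
        k=unproj(s,q(p),.061)[:2];print(k,((k-B)@bx).round(4),((k-B)@by).round(4))
    print('target',B-.22*by)
E
python3 -c "
from m import *
meas('t3.pkl',[(350,189),(502,215),(449,497),(293,468)],[(390,234),(371,336),(350,435)])"
```

```text
ang -8.91 c [0.50166024 0.10560569] rel -0.0005385094857490585 -0.2148655852552724
[0.56561327 0.1098105 ] 0.0619 -0.2003
[0.50266181 0.11885578] -0.0017 -0.2016
[0.44271412 0.12901924] -0.0625 -0.2014
target [0.50135294 0.10045227]
```

```bash
python3 -c "
from h import *
import cv2
s=optics.snapshot('scene');a=np.radians(-9.4);bx=np.array([np.cos(a),np.sin(a)]);by=np.array([-bx[1],bx[0]]);B=np.array([.5372,.3178])
W=lambda x,y,z:np.r_[B+x*bx+y*by,z]
pts=[proj(s,W(0,-.15,.018)),proj(s,W(0,-.17,.04))]
u0,v0=(np.mean(pts,0)-[70,60]).astype(int);k=5
im=cv2.resize(s['frame'][v0:v0+110,u0:u0+150,::-1],None,fx=k,fy=k,interpolation=cv2.INTER_CUBIC)
def ln(L,c):
    p=np.array([(proj(s,W(*l))-[u0,v0]+.5)*k for l in L]).round().astype(int);cv2.polylines(im,[p.reshape(-1,1,2)],False,c,1)
ln([(-.15,-.15,.018),(.15,-.15,.018),(.15,0,.018)],(0,0,255))
y=-.215;ln([(sx*.09-.001,y+sy*.05,.04) for sx,sy in((-1,-1),(-1,1),(1,1),(1,-1),(-1,-1))],(0,255,255))
cv2.imwrite('pics/s3.png',im)"
```

```text
(no output)
```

View pics/s3.png

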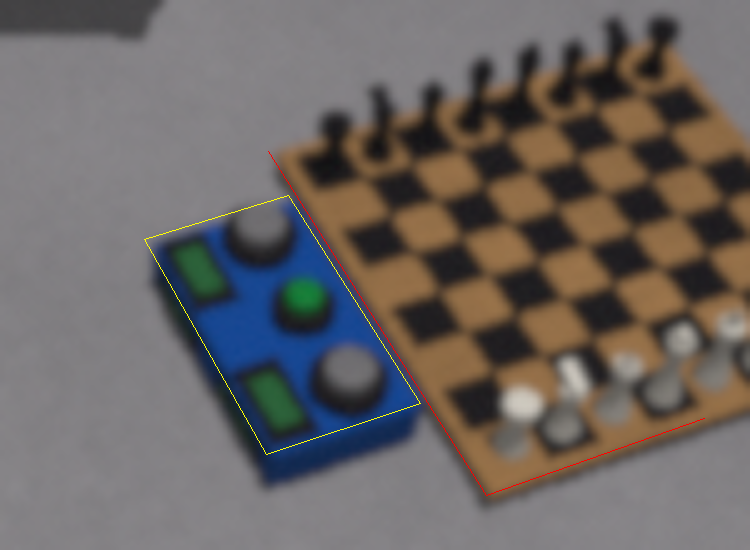

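The overlay of the model (clock at y = -0.215, x = -0.001) fits the scene view. The clock is in place, and Black's plunger is the far one at (260,225), which is plunger_b. Next comes the key.

```bash
python3 -c "
from h import *
go(.5026,.1185,.30,-9.4)"
```

```text
t= 10.9 shift [6.452, 0.047, 1.26] turn [0.022, 0.016, -0.012]
```

Emit:
servo_tool(commands=[[[1,0,0],[0,0,0],1],[[2,0.05,0],[0,0,0],1],[[3,0.05,0],[0,0,0],1],[[4,0.05,0],[0,0,0],1],[[5,0.05,0.3],[0,0,0],1],[[6,0.05,0.8],[0,0,0],1],[[6.45,0.05,1.26],[0,0,0],1],[[6.45,0.05,1.26],[0,0,0],1],[[6.45,0.05,1.26],[0,0,0],1],[[6.45,0.05,1.26],[0,0,0],1]])

```text
clock: 11.9
position: [0.502, 0.1216, 0.2993]
orientation: [2.393, 2.034, 0.001]
wrist_force: [-0.2, 0.9, -0.5]
grip_width: -0.0001
grasp_force: 0.0
```

```bash
python3 -c "
from h import *
o=get_obs();print(o['position'],o['wrist_force'],o['grip_width'])
go(.5026,.1185,.239,-9.4)"
```

```text
[0.50199188 0.12162449 0.2992744 ] [-0.224371    0.87105475 -0.48686843] -5.549163931755768e-05
t= 11.9 shift [-0.06, 0.021, 1.206] turn [0.009, -0.0, 0.015]
```

Emit:
servo_tool(commands=[[[-0.05,0.02,0.4],[0,0,0],1],[[-0.05,0.02,0.8],[0,0,0],1],[[-0.05,0.02,1.1],[0,0,0],1],[[-0.05,0.02,1.2],[0,0,0],1],[[-0.05,0.02,1.26],[0,0,0],1],[[-0.05,0.02,1.31],[0,0,0],1],[[-0.05,0.02,1.35],[0,0,0],1],[[-0.05,0.02,1.38],[0,0,0],1],[[-0.05,0.02,1.38],[0,0,0],1]])

```text
clock: 12.8
position: [0.5028, 0.1193, 0.2296]
orientation: [2.393, 2.034, 0.001]
wrist_force: [1.8, -3.1, 3.4]
grip_width: 0.0
grasp_force: 1.8
```

Emit:
servo_tool(commands=[[[0,0,0.02],[0,0,0],1],[[0,0,0.04],[0,0,0],1],[[0,0,0.04],[0,0,0],1]])

```text
clock: 13.1
position: [0.5028, 0.1194, 0.229]
orientation: [2.392, 2.034, 0.002]
wrist_force: [-6.8, -4.4, 25.9]
grip_width: 0.0004
grasp_force: 12.6
```

The key has bottomed out at 26 N. I release it and go to Black's plunger.

Emit:
servo_tool(commands=[[[0,0,-0.1],[0,0,0],1],[[0,0,-0.3],[0,0,0],1],[[0,0,-0.8],[0,0,0],1],[[0,0,-0.8],[0,0,0],1]])

```text
clock: 13.5
position: [0.5031, 0.1196, 0.2703]
orientation: [2.392, 2.034, 0.005]
wrist_force: [0.7, 0.3, -0.1]
grip_width: -0.0002
grasp_force: 0.0
```

```bash
python3 -c "
from h import *
import cv2
o=get_obs();print(o['position'],o['wrist_force'])
go(.4425,.1285,.2294,-9.4)"
```

```text
[0.50307371 0.11959886 0.27026878] [ 0.73916938  0.34181638 -0.0657464 ]
t= 13.5 shift [-0.02, -1.227, 0.813] turn [0.025, -0.008, 0.018]
```

Emit:
servo_tool(commands=[[[-0.02,-0.6,0],[0,0,0],1],[[-0.02,-1.23,0],[0,0,0],1],[[-0.02,-1.23,0.3],[0,0,0],1],[[-0.02,-1.23,0.6],[0,0,0],1],[[-0.02,-1.23,0.68],[0,0,0],1],[[-0.02,-1.23,0.73],[0,0,0],1],[[-0.02,-1.23,0.77],[0,0,0],1],[[-0.02,-1.23,0.8],[0,0,0],1],[[-0.02,-1.23,0.8],[0,0,0],1]])

```text
clock: 14.4
position: [0.4419, 0.1284, 0.2289]
orientation: [2.393, 2.035, 0.0]
wrist_force: [-13.5, -1.4, 27.2]
grip_width: -0.0005
grasp_force: 13.6
```

Emit:
servo_tool(commands=[[[0,0,-0.1],[0,0,0],1],[[0,0,-0.4],[0,0,0],1],[[0,0,-1.2],[0,0,0],1],[[-1,0,-2],[0,0,0],1],[[-2,0,-2.5],[0,0,0],1],[[-3,0,-2.5],[0,0,0],1],[[-4,0,-2.5],[0,0,0],1],[[-5,0,-2.5],[0,0,0],1],[[-5.5,0,-2.5],[0,0,0],1],[[-5.5,0,-2.5],[0,0,0],1]])

```text
clock: 15.4
position: [0.3966, -0.1472, 0.3527]
orientation: [2.398, 2.028, -0.001]
wrist_force: [-0.2, 0.3, 1.2]
grip_width: -0.0003
grasp_force: 0.0
```

```bash
python3 -c "
from h import *
import cv2,pickle
s=optics.snapshot('top'); pickle.dump(s,open('t4.pkl','wb'))
a=pickle.load(open('t3.pkl','rb'))['frame'][150:290,170:360]
print(cv2.phaseCorrelate(a[30:,65:140,2].astype(float),s['frame'][180:290,235:310,2].astype(float)))
cv2.imwrite('pics/t4.png',cv2.resize(s['frame'][150:290,170:360,::-1],None,fx=4,fy=4,interpolation=cv2.INTER_CUBIC))"
```

```text
((0.49165536287860334, -0.011341604397308913), 0.98699886075234)
```

View pics/t4.png

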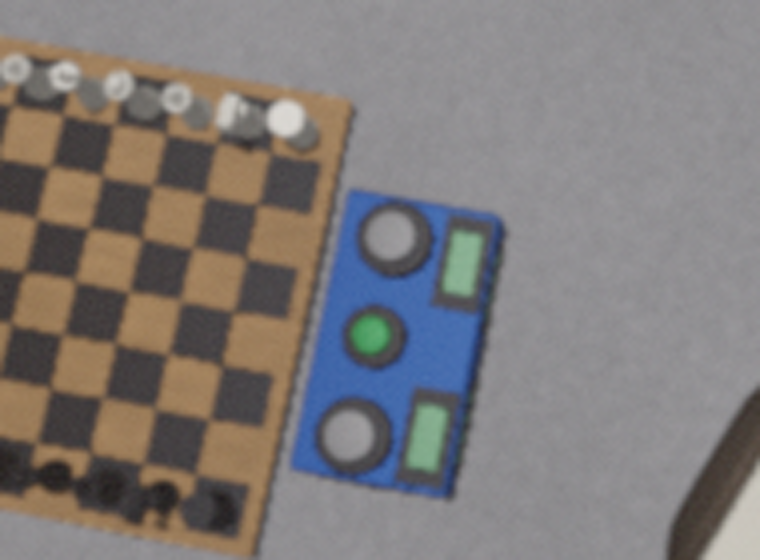

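The clock is unmoved, with corners still at (350,189) and (449,497). Its buttons are up and the robot is clear, so I hand in.

```bash
python3 -c "
from rig import robot
print(robot.job_done())"
```

```text
the job is handed in; nothing more can be done
None
```

I slid the clock into place at the board edge, pressed the green key, then Black's plunger, and handed the job in at about 15 s; the camera puts the gap at about 15 mm, inside the allowed 10–30 mm, but the hand-in gave no verdict.

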